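# Press the caliper and the pliers home in the service case

### The arm

A 7-joint arm with a two-finger parallel gripper is mounted at the origin on the work surface. World frame = base frame: x ahead of the robot, y to its left, z up, the work surface at z = 0. Lengths are in m, angles in degrees, forces in N, time in s.
With the tool pointing down it reaches from about 0.35 to 0.775 m from the base axis. Payload 3.1 kg.
Tool frame: the origin (TCP) lies on the centre line of the jaws, within the pads' length; the fingertips stand 17 mm ahead of it and the grasp point (between the pads) lies 2 mm behind it (robot.tip_reach is the distance from the TCP to the fingertips, in m); z points along the fingers, y is the direction in which the jaws open and shut (so a half turn about z gives the same grasp; the last joint's range is limited). The gripper opens to 85 mm and grips with 20 to 120 N. Pads are 22 mm wide; open, the fingers measure 114 mm over their backs; the gripper's body (76 mm by 85 mm) begins 54 mm behind the grasp point. The pads swing forward as they close: fully open they stand 13 mm farther back than shut.
Start: joints at [-71.259, 17.813, 0.802, 86.603, -0.252, 75.585, -1.558], TCP at [0.198, 0.513, 0.248] pointing down, gripper open.
Joint ranges: [-154.91, 154.91], [-16.99, 109.72], [-72.82, 74.43], [7.12, 147.25], [-82.49, 262.49], [11.32, 116.49], [-174.64, 174.64]. Speed limits (degrees/s): [159.86, 159.86, 180, 180, 180, 180, 180].

### API

Orientations are given as [roll, pitch, yaw] about the fixed x, y, z axes, in that order (R = Rz(yaw) Ry(pitch) Rx(roll)).
In Python, from station import robot, fingers, vision, workorder, recognise gives the robot as it stands. Calls block until the motion is done:
- robot.move_to(position, orientation): joint-space move of the TCP to a pose.
- robot.line_to(position, orientation=None, velocity=0.15, f_stop=None): straight line of the TCP; orientation=None keeps the orientation; velocity is the mean speed in m/s. With f_stop (N) it stops when the force on the tool has changed by that much, and returns True; else False.
- robot.move_j(angles): joint-space move.
- fingers.gripper_to(opening, force=None): opening from 0.0 (shut) to 1.0 (fully open); force is the grip in N (None keeps the last); returns when the fingers have stopped.
- robot.pause(seconds).
- robot.inverse_kinematics(position, orientation): joint angles nearest the present ones, or None.
- vision.grab_frame(name): name is "side" or "top" or "wrist"; returns the picture (384x512x3 uint8, red, green, blue); there is no depth.
- vision.calibration(name): a dict with "mtx" (3x3 intrinsics, pixels), "extrinsics" (4x4, takes a point from world to camera coordinates); the wrist camera has in their place "T_tool_cam" (4x4, takes a point from camera to tool coordinates, whose origin is the TCP and whose axes are the flange's). Camera axes: x right, y up, looking along -z (the intrinsics and any distortion apply to the point x, -y, -z); pixel columns grow to the right and rows downward; lengths in m; the calibration is good to about 2 mm. A picture is of the moment at which its call begins: read the wrist's pose just before it. calibration takes no time and is no camera call.
A pose or a line that the arm cannot do raises robot.PlanningError and nothing moves.
- workorder.close_job(): hands the job in, once; it reports no verdict.
Trained networks look in the newest picture that a camera, given by its name, has taken for a name from the list of things; names that differ only in an ending like _2 or _b are one class to them, and where a whole thing is asked for, a point or a joint stands for the part that bears it (a point fixed in the world has none). Each returns a list of dicts, best first, with "p" (0 to 1); they miss things now and then, are a little off and sometimes report something else, mostly with a low value. They report only what shows in the picture. A call takes as long as a camera call. They do not tell look-alikes from the thing itself.
- recognise(label, camera): "rect" ([centre column, centre row, width, height] in pixels, round what is visible of it).
Readings, each from a call of its own:
- robot.current_time_s(): time.
- robot.current_joint_positions(): joint angles.
- robot.current_dq(): joint speeds.
- robot.current_joint_torque(): joint torques, N m.
- robot.current_tool_pos(): TCP position.
- robot.current_eef_rot(): TCP orientation.
- robot.current_contact_force(): force on the tool from outside, world axes, zero at the start.
- robot.current_torque(): the same for the moment, N m.
- robot.current_finger_gap(): opening from 0.0 (shut) to 1.0 (fully open).
Only numpy, scipy, OpenCV 4.12 (cv2) and the standard library are available. Lean on these libraries where they do the work, as an engineer would, in place of code of your own. Each camera call takes 0.05 s, during which the arm holds its last target.

### The job

Put the caliper and the pliers back into the open service case: press each one fully home into the cutout of its own shape, right way up and down flat on the cutout's floor. The cutouts grip the tools, so a tool that is only laid in stands proud until it is pushed. Do not disturb the loose parts lying about on the bench.

Things in the scene. Friction and masses are not known exactly. Their poses are not given: they have to be found in the camera images.
- caliper: digital caliper lying flat, one rigid piece, 200 g: black block 70 (x) x 26 (y) x 18 mm high with a display, to grip across y and push on; steel beam 16 wide, 6 thick, out to x = +100 mm; steel jaws 6 thick at x = -72 to -42, reaching from y = -8 to +40 mm. Origin: underside, below the block's centre; x along the beam away from the jaws, z up.
- pliers: pliers lying flat, one rigid piece, 240 g: dark steel joint block 30 (x) x 26 (y) x 18 mm high, to grip across y and push on; nose 22 then 16 mm wide, 12 thick, out to x = -62 mm; two rubber handles 12 thick, spreading to 50 mm over both, out to x = +104 mm. Origin: underside, below the block's centre; x towards the handles, z up.
- caliper_seat (a point): centre of the L-shaped cutout's floor, 10 mm below the insert's top: the caliper's origin when home, axes as the caliper's. 1.5 mm play all round. Sprung balls in its sides nip the block: laid in, the tool rests on them about 6 mm above the floor; 8 to 15 N down on the block's centre pushes it to the floor. Then the block stands 8 mm above the insert.
- pliers_seat (a point): centre of the floor of the pliers' cutout (narrow nose, square middle, wide bay for the handles), 10 mm below the insert's top: the pliers' origin when home, axes as the pliers'. Play, sprung balls and push as for the caliper's. The pliers' and caliper's cutouts lie side by side and may be swapped.
- case: fixed open aluminium case 228 (x) x 256 (y) mm, rim 21 mm high; insert top 18 mm above the bench; lid folded out flat at its +x side, 12 mm high, 120 mm deep. Origin: at the bench, under the insert's centre. A 76 mm wide row at its -y side holds a dial gauge and two spare tips already in place, up to 8 mm above the insert.
- wrench: bystander: open-ended wrench, 190 mm long, lying flat; origin at the centre of its underside (handle end to -x)
- bearing: bystander: steel ball bearing ring, 52 mm across, 15 mm high, lying flat; origin at the centre of its underside
- collar: bystander: dark steel shaft collar, 40 mm across, 14 mm high, lying flat; origin at the centre of its underside
- bolt: bystander: hexagon bolt standing on its head, 27 mm across, 50 mm tall; origin at the centre of its underside
- flange: bystander: stepped aluminium flange, 72 mm across, 28 mm high; origin at the centre of its underside
- tin: bystander: grey metal tin, 66 mm across, 60 mm tall, standing; origin at the centre of its underside
Mind the look-alikes: they are no part of the job. What is shaped like the caliper but red is not meant. What is shaped like the pliers but green is not meant.

How it is judged:
By the outcome, as a careful person would: the job done as asked, in the order asked, and still so for the second after the job is handed in, with the robot touching nothing.
It also fails if it takes over 62 s, if anything falls off the work surface, if the arm or the gripper's body presses on something with over 40 N, if the wrist force passes 120 N, or if a joint passes its speed limit or range.

## Working session

There is one attempt and no reset: what is moved stays moved. The work goes in short steps, each a Python script; the robot and the scene stay as the last script left them, time stands still between calls to the robot, and variables do not carry over. Pictures are saved under pics/ and viewed, and the job is handed in when it is done.

```bash
mkdir -p pics; ls; python3 - <<'E'
from station import robot, fingers, vision, workorder, recognise
import cv2
for n in ("top","side"):
    im=vision.grab_frame(n); cv2.imwrite(f"pics/{n}0.png",im[:,:,::-1])
    c=vision.calibration(n); print(n,c)
    for l in ["caliper","pliers","case","wrench","bearing","collar","bolt","flange","tin"]:
        print(l,[(round(d["p"],2),[round(float(v),1) for v in d["rect"]]) for d in recognise(l,n)])
print(vision.calibration("wrist"), robot.current_time_s(), robot.current_eef_rot())
E
```

```text
pics
top {'mtx': array([[466.15689695,   0.        , 263.42170696],
       [  0.        , 466.15689695, 196.15602823],
       [  0.        ,   0.        ,   1.        ]]), 'extrinsics': array([[-2.01363003e-02, -9.99688102e-01,  1.47725157e-02,
        -2.17950919e-04],
       [ 9.91253917e-01, -1.80345953e-02,  1.30730353e-01,
        -5.68240137e-01],
       [-1.30423162e-01,  1.72757397e-02,  9.91307897e-01,
        -1.24997243e+00],
       [ 0.00000000e+00,  0.00000000e+00,  0.00000000e+00,
         1.00000000e+00]])}
caliper [(0.89, [140.7, 212.4, 35.7, 66.0])]
pliers [(0.95, [200.2, 225.4, 27.7, 57.3]), (0.88, [131.6, 135.5, 57.5, 24.6]), (0.32, [415.5, 236.5, 27.0, 25.2])]
case [(0.57, [314.8, 192.9, 104.7, 130.8])]
wrench [(0.59, [183.6, 162.6, 21.9, 63.6])]
bearing [(0.72, [99.6, 212.6, 23.0, 21.5])]
collar [(0.58, [98.5, 210.1, 20.9, 20.0]), (0.46, [97.5, 236.8, 14.2, 14.3])]
bolt [(0.63, [414.6, 211.8, 14.3, 9.4])]
flange [(0.59, [401.1, 188.6, 25.3, 20.9])]
tin [(0.57, [413.2, 234.6, 25.9, 25.7])]
side {'mtx': array([[479.82613408,   0.        , 261.59919485],
       [  0
[... 833 characters left out ...]
23.9, 15.6]), (0.16, [312.2, 117.6, 24.4, 26.0])]
tin [(0.92, [311.6, 118.1, 21.0, 25.0]), (0.45, [258.0, 173.7, 131.6, 63.8])]
{'mtx': array([[323.3988182 ,   0.        , 257.71250732],
       [  0.        , 323.3988182 , 192.20143765],
       [  0.        ,   0.        ,   1.        ]]), 'T_tool_cam': array([[ 6.81335423e-04,  9.57144548e-01,  2.89609824e-01,
         7.29406413e-02],
       [ 9.99999755e-01, -6.06246636e-04, -3.48985376e-04,
        -5.22256353e-04],
       [-1.58454469e-04,  2.89609991e-01, -9.57144727e-01,
        -1.25682564e-01],
       [ 0.00000000e+00,  0.00000000e+00,  0.00000000e+00,
         1.00000000e+00]])} 1.0 [-1.79997666e+02  1.93908643e-03  1.58872909e+02]
```

View pictures.

View pics/top0.png

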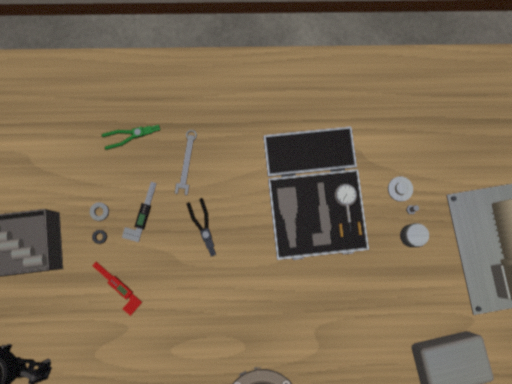

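View pics/side0.png

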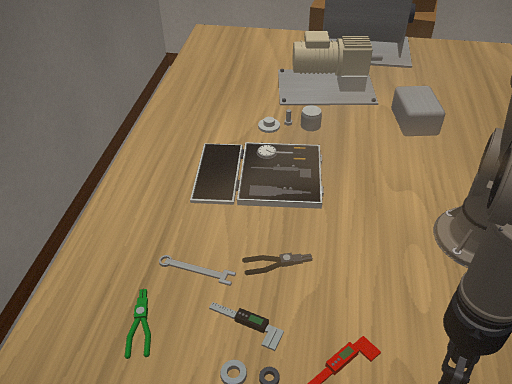

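```bash
python3 - <<'E'
import cv2
a=cv2.imread("pics/top0.png")
cv2.imwrite("pics/topA.png",cv2.resize(a[110:270,70:270],None,fx=4,fy=3.75*4/3.75,interpolation=cv2.INTER_CUBIC)[:600])
cv2.imwrite("pics/topB.png",cv2.resize(a[110:260,250:440],None,fx=4,fy=4,interpolation=cv2.INTER_CUBIC))
E
```

```text
(no output)
```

View pics/topA.png

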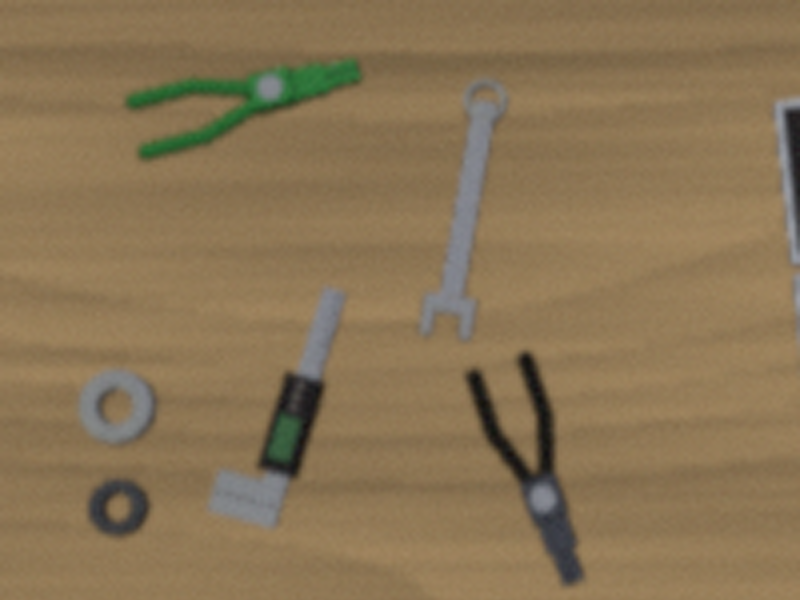

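View pics/topB.png

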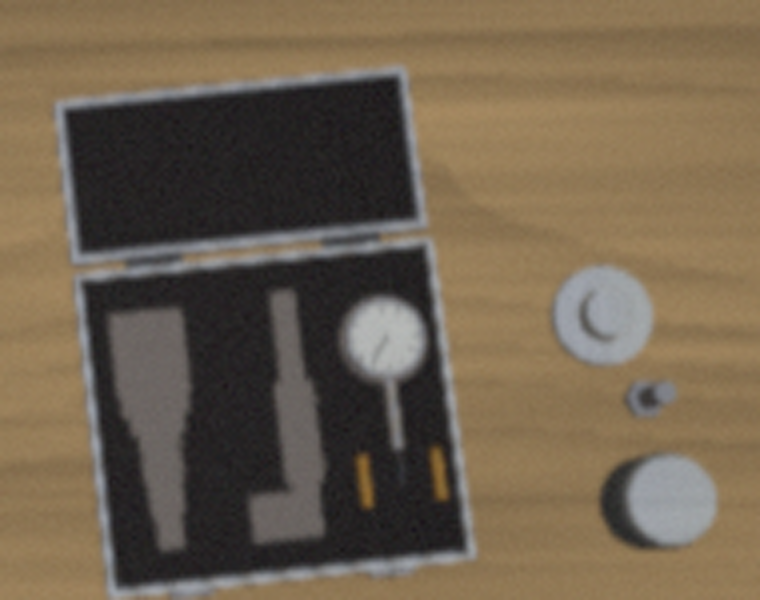

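```bash
cat > h.py <<'E'
import numpy as np, cv2
from station import robot, fingers, vision, workorder, recognise
def rot(rpy):
    r,p,y=np.radians(rpy); c,s=np.cos,np.sin
    return np.array([[c(y),-s(y),0],[s(y),c(y),0],[0,0,1]])@np.array([[c(p),0,s(p)],[0,1,0],[-s(p),0,c(p)]])@np.array([[1,0,0],[0,c(r),-s(r)],[0,s(r),c(r)]])
def cam_wc(name,tcp=None,rpy=None):
    c=vision.calibration(name)
    if name=="wrist":
        T=np.eye(4);T[:3,:3]=rot(rpy);T[:3,3]=tcp
        return c["mtx"],np.linalg.inv(T@c["T_tool_cam"])
    return c["mtx"],c["extrinsics"]
def back(px,z,cam):
    K,E=cam; ray=np.linalg.inv(K)@np.array([px[0],px[1],1.]); ray=ray*[1,-1,-1]
    R=E[:3,:3];o=-R.T@E[:3,3];d=R.T@ray
    return (o+d*(z-o[2])/d[2])
def proj(P,cam):
    K,E=cam; P=np.atleast_2d(P); q=P@E[:3,:3].T+E[:3,3]; q=q*[1,-1,-1]; q=q@K.T
    return q[:,:2]/q[:,2:]
def obj(P,pose):   # pose x,y,yawdeg,z
    x,y,a,z=pose;a=np.radians(a);P=np.atleast_2d(np.asarray(P,float))
    return np.c_[x+P[:,0]*np.cos(a)-P[:,1]*np.sin(a), y+P[:,0]*np.sin(a)+P[:,1]*np.cos(a), z+P[:,2]]
E
python3 - <<'E'
from h import *
c=cam_wc("top")
def s(n,px,z): print(n,back(px,z,c).round(4))
a=lambda x,y:(x/4+70,y/4+110); b=lambda x,y:(x/4+250,y/4+110)
s("cal beam end",a(335,292),.006);s("cal blk",a(291,425),.018);s("blk top",a(304,378),.018);s("blk bot",a(278,472),.018)
s("pl joint",a(543,498),.018);s("pl nose",a(572,580),.012);s("pl hand",a(498,365),.012)
s("pseat bay end",b(147,310),.008);s("pseat nose",b(172,550),.008)
s("cseat beam end",b(283,291),.008);s("cseat block r edge top",b(316,380),.018);s("jaw corner br",b(324,537),.018);s("jaw bl",b(253,544),.018)
s("case br",b(473,555),.021);s("case bl",b(115,592),.021);s("tr",b(430,242),.021);s("tl",b(80,280),.021)
s("wrench open",a(448,330),.005);s("wrench end",a(487,85),.005);s("bearing",a(117,405),.015);s("red",(110,280),.01)
E
```

```text
cal beam end [0.6154 0.2979 0.006 ]
cal blk [0.5205 0.3247 0.018 ]
blk top [0.5532 0.3162 0.018 ]
blk bot [0.488  0.3333 0.018 ]
pl joint [0.4665 0.1503 0.018 ]
pl nose [0.4099 0.1312 0.012 ]
pl hand [0.5606 0.1821 0.012 ]
pseat bay end [ 0.5955 -0.0782  0.008 ]
pseat nose [ 0.4262 -0.0911  0.008 ]
cseat beam end [ 0.6074 -0.1752  0.008 ]
cseat block r edge top [ 0.5423 -0.1947  0.018 ]
jaw corner br [ 0.4328 -0.196   0.018 ]
jaw bl [ 0.429  -0.1466  0.018 ]
case br [ 0.4184 -0.2983  0.021 ]
case bl [ 0.398  -0.0501  0.021 ]
tr [ 0.6386 -0.2787  0.021 ]
tl [ 0.6157 -0.0308  0.021 ]
wrench open [0.587  0.2183 0.005 ]
wrench end [0.7645 0.1908 0.005 ]
bearing [0.537  0.4463 0.015 ]
red [0.3475 0.4138 0.01  ]
```

```bash
cat >> h.py <<'E'
def hover(x,y,yaw,z=0.15,off=-0.05):
    a=np.radians(yaw)
    return [x+off*np.cos(a),y+off*np.sin(a),z],[180,0,yaw]
def snap(fn):
    p,r=robot.current_tool_pos(),robot.current_eef_rot(); im=vision.grab_frame("wrist")
    cv2.imwrite(f"pics/{fn}.png",im[:,:,::-1]); np.savez(f"pics/{fn}.npz",p=p,r=r); return p,r
def load(fn):
    d=np.load(f"pics/{fn}.npz"); return cv2.imread(f"pics/{fn}.png"),cam_wc("wrist",d["p"],d["r"])
E
python3 - <<'E'
from h import *
print(robot.current_time_s())
for n,a in (("w_cal",(0.5205,.3247,-15.2)),("w_pl",(.4665,.1503,18.7)),("w_case",(.498,-.136,5.1))):
    robot.move_to(*hover(*a)); snap(n)
    print(n,robot.current_time_s(),robot.current_joint_positions(),robot.current_contact_force())
E
```

```text
1.0
w_cal 2.95 [ -62.52743347   28.49620339   36.04706233   91.07824576  -17.90263844
   66.28726909 -127.61729355] [0.07048649 0.19538881 0.96085282]
w_pl 3.85 [-51.18011737  11.16356076  35.55124772 112.19931591  -7.59652129
  58.79785954 -83.39652329] [ 0.84593297 -0.25284119  0.1393134 ]
w_case 4.9667 [-25.94202364  17.66784219  50.23880208 108.53543095 -15.54553608
  60.93099116 -54.00458157] [0.35346243 1.3409969  0.05925749]
```

View pics/w_cal.png

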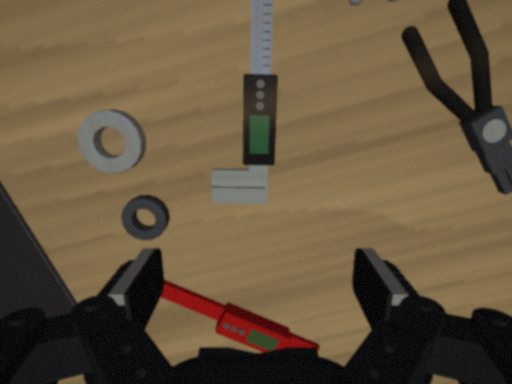

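View pics/w_pl.png

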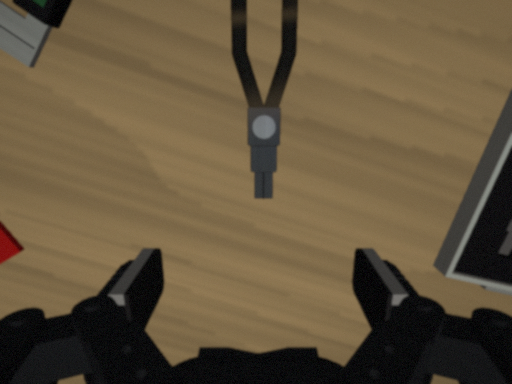

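View pics/w_case.png

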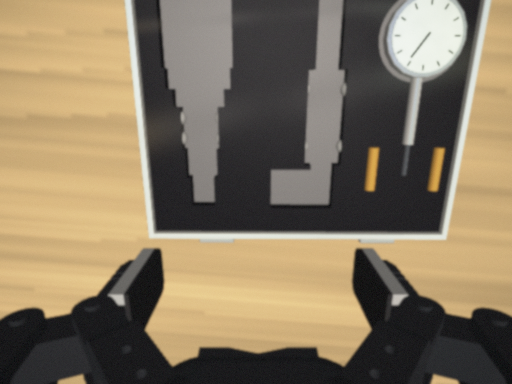

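```bash
cat > z.py <<'E'
import cv2,sys
def zoom(fn,x0,y0,x1,y1,f,out):
    a=cv2.imread(f"pics/{fn}.png")[y0:y1,x0:x1]
    a=cv2.resize(a,None,fx=f,fy=f,interpolation=cv2.INTER_CUBIC)
    a=cv2.convertScaleAbs(a,alpha=1.5,beta=20)
    for x in range((x0+9)//10*10,x1,10):
        X=int((x-x0+.5)*f); cv2.line(a,(X,0),(X,6 if x%50 else 14),(0,255,255),1)
        if x%20==0: cv2.putText(a,str(x),(X+1,12),0,.35,(0,255,255),1)
    for y in range((y0+9)//10*10,y1,10):
        Y=int((y-y0+.5)*f); cv2.line(a,(0,Y),(6,Y),(0,255,255),1)
        if y%20==0: cv2.putText(a,str(y),(8,Y+4),0,.35,(0,255,255),1)
    cv2.imwrite(f"pics/{out}.png",a)
if __name__=="__main__":
    zoom("w_cal",200,0,300,210,2.8,"z1"); zoom("w_pl",215,60,315,210,4,"z2"); zoom("w_case",150,0,350,215,2.7,"z3")
E
python3 z.py
```

```text
(no output)
```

View pics/z1.png

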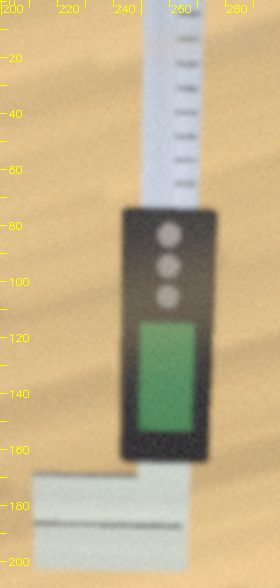

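View pics/z2.png

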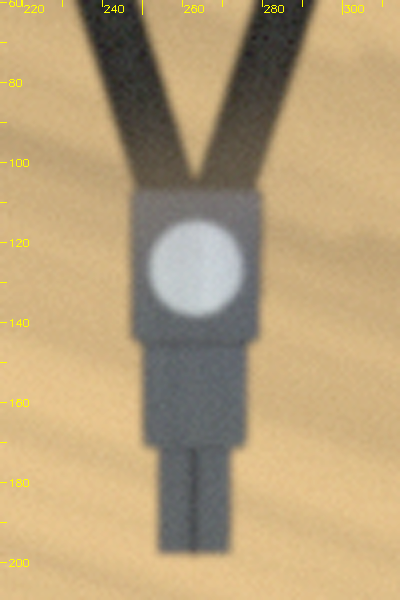

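View pics/z3.png

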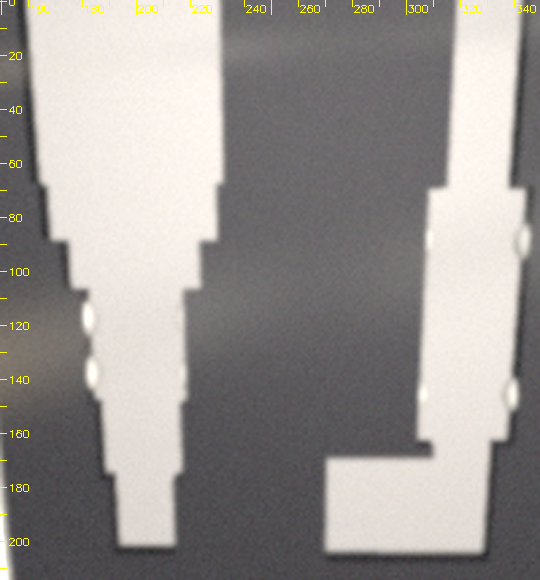

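```bash
cat > fit.py <<'E'
from h import *
from scipy.optimize import least_squares
def fit(cam,model,px,p0,z=0.):
    model=np.array(model)/1000.; px=np.array(px)
    f=lambda q:(proj(obj(model,(q[0],q[1],q[2],z)),cam)-px).ravel()
    r=least_squares(f,p0,x_scale=[.01,.01,1]); return r.x, r.fun.reshape(-1,2)
CAL=[(35,13,18),(35,-13,18),(-35,13,18),(-35,-13,18),(-42,40,6),(-72,40,6),(-72,-8,6)]
PL=[(15,13,18),(15,-13,18),(-15,13,18),(-15,-13,18),(-62,8,12),(-62,-8,12)]
E
python3 - <<'E'
from fit import *
c=load("w_cal")[1]
x,r=fit(c,CAL,[(243.8,73.8),(276.6,74.9),(242.7,163.4),(273.4,164.1),(211.3,168.4),(211.3,203.4),(266.3,203.4)],[.52,.325,-15]);print(x,r.round(1).tolist())
c=load("w_pl")[1]
x,r=fit(c,PL,[(247.5,107),(280,107.5),(247.8,144.8),(279.3,144.8),(254,197.5),(272,197.5)],[.467,.15,18]);print(x,r.round(1).tolist())
c=load("w_case")[1]
for p in [(224-57,68-.0),(324,70),(335,202.5),(270,205)]: pass
g=lambda x,y:(150+x/2.7-.5,y/2.7-.5)
for n,p in dict(cblk_tl=g(429,188),cblk_tr=g(526,188),cblk_br=g(507,440),cblk_bl=g(417,440),jaw_tl=g(327,458),jaw_bl=g(325,552),jaw_br=g(484,552),pnose_bl=g(118,545),pnose_br=g(175,545),p_bl=g(107,472),p_br=g(183,472)).items():
    print(n,back(p,.018,c).round(4),back(p,.008,c).round(4))
print(np.load("pics/w_case.npz")["r"])
E
```

```text
[  0.52376231   0.32270915 -16.35812669] [[-0.9, -0.9], [1.0, -1.1], [-0.6, 1.3], [0.7, 1.3], [-0.3, 0.7], [0.4, -1.0], [-0.1, 0.2]]
[ 0.46973445  0.14703699 18.63675345] [[-0.5, -0.9], [0.6, -1.3], [-0.6, 0.1], [0.5, 0.2], [-0.3, 1.1], [0.3, 1.2]]
cblk_tl [ 0.5444 -0.1679  0.018 ] [ 0.5452 -0.1693  0.008 ]
cblk_tr [ 0.5469 -0.1946  0.018 ] [ 0.5478 -0.197   0.008 ]
cblk_br [ 0.4764 -0.201   0.018 ] [ 0.4746 -0.2036  0.008 ]
cblk_bl [ 0.4739 -0.1741  0.018 ] [ 0.472  -0.1758  0.008 ]
jaw_tl [ 0.4659 -0.1479  0.018 ] [ 0.4637 -0.1485  0.008 ]
jaw_bl [ 0.4361 -0.1504  0.018 ] [ 0.4327 -0.1511  0.008 ]
jaw_br [ 0.4407 -0.1997  0.018 ] [ 0.4375 -0.2023  0.008 ]
pnose_bl [ 0.4324 -0.0861  0.018 ] [ 0.4288 -0.0843  0.008 ]
pnose_br [ 0.434  -0.1037  0.018 ] [ 0.4306 -0.1026  0.008 ]
p_bl [ 0.4554 -0.082   0.018 ] [ 0.4528 -0.08    0.008 ]
p_br [ 0.4575 -0.1049  0.018 ] [ 0.455  -0.1038  0.008 ]
[-1.79927386e+02  2.08916321e-02  5.29687850e+00]
```

```bash
python3 - <<'E'
from h import *
print(robot.tip_reach)
robot.move_to(*hover(.4965,-.089,5.2)); snap("s_pl")
robot.move_to(*hover(.510,-.185,5.2)); snap("s_cal")
print(robot.current_time_s(),robot.current_finger_gap())
from z import zoom
zoom("s_pl",210,0,310,210,2.8,"z4"); zoom("s_cal",200,0,300,210,2.8,"z5")
E
python3 -c "
import cv2,numpy as np
cv2.imwrite('pics/z45.png',np.hstack([cv2.imread('pics/z4.png'),cv2.imread('pics/z5.png')]))"
```

```text
0.017
5.85 0.9997647918831859
```

View pics/z45.png

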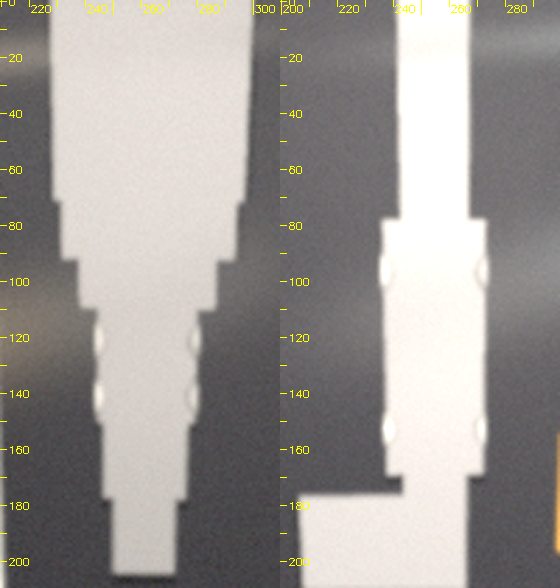

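```bash
python3 - <<'E'
from fit import *
a=lambda x,y:(200+x/2.8-.5,y/2.8-.5)
p=lambda x,y:(210+x/2.8-.5,y/2.8-.5)
def G(L,b): # L: (x,y,z,sx,sy)
    return [(x+sx*b,y+sy*b,z) for x,y,z,sx,sy in L]
CT=[(35,13,18,1,1),(35,-13,18,1,-1),(-35,13,18,-1,1),(-35,-13,18,-1,-1),(-42,40,6,1,1),(-72,40,6,-1,1),(-72,-8,6,-1,-1)]
PT=[(15,13,18,1,1),(15,-13,18,1,-1),(-15,13,18,-1,1),(-15,-13,18,-1,-1),(-62,8,12,-1,1),(-62,-8,12,-1,-1)]
ct=[(243.8,73.8),(276.6,74.9),(242.7,163.4),(273.4,164.1),(211.3,168.4),(211.3,203.4),(266.3,203.4)]
pt=[(247.5,107),(280,107.5),(247.8,144.8),(279.3,144.8),(254,197.5),(272,197.5)]
cs=[a(102,219),a(207,219),a(106,476),a(205,476),a(20,494)]
ps=[p(98,424),p(195,424),p(112,575),p(175,575)]
CS=CT[:5]; PS=PT[2:]
for b in (0,.7):
  x,r=fit(load("w_cal")[1],G(CT,-b),ct,[.52,.325,-15]);print("cal",b,x.round(4),r.round(1).tolist())
  x,r=fit(load("w_pl")[1],G(PT,-b),pt,[.467,.15,18]);print("pl",b,x.round(4),r.round(1).tolist())
  z0=lambda L:[(X,Y,0,u,v) for X,Y,Z,u,v in L]
  x,r=fit(load("s_cal")[1],G(z0(CS),1.5+b),cs,[.51,-.185,5],z=.008);print("cseat",b,x.round(4),r.round(1).tolist())
  x,r=fit(load("s_pl")[1],G(z0(PS),1.5+b),ps,[.4965,-.089,5],z=.008);print("pseat",b,x.round(4),r.round(1).tolist())
E
```

```text
cal 0 [  0.5238   0.3227 -16.3581] [[-0.9, -0.9], [1.0, -1.1], [-0.6, 1.3], [0.7, 1.3], [-0.3, 0.7], [0.4, -1.0], [-0.1, 0.2]]
pl 0 [ 0.4697  0.147  18.6368] [[-0.5, -0.9], [0.6, -1.3], [-0.6, 0.1], [0.5, 0.2], [-0.3, 1.1], [0.3, 1.2]]
cseat 0 [ 0.5093 -0.1859  5.4784] [[-0.1, 0.7], [-0.5, 0.4], [0.9, 0.2], [-0.2, -0.1], [-0.0, -1.4]]
pseat 0 [ 0.4929 -0.089   4.9908] [[-0.2, 0.0], [0.0, 0.5], [0.5, -0.4], [-0.3, -0.1]]
cal 0.7 [  0.5238   0.3228 -16.4324] [[-0.0, 0.1], [-0.0, -0.2], [0.1, 0.4], [-0.3, 0.4], [0.4, 1.4], [1.0, -1.8], [-1.1, -0.6]]
pl 0.7 [ 0.4696  0.147  18.6351] [[0.4, 0.2], [-0.3, -0.2], [0.3, -0.6], [-0.4, -0.5], [0.5, 0.5], [-0.5, 0.6]]
cseat 0.7 [ 0.5091 -0.186   5.7339] [[-1.1, 0.1], [0.3, -0.4], [0.4, 1.3], [0.9, 0.8], [-0.5, -1.8]]
pseat 0.7 [ 0.4936 -0.0889  4.9968] [[-1.1, 0.0], [0.9, 0.5], [-0.3, -0.4], [0.5, -0.1]]
```

```bash
cat >> h.py <<'E'
def st(tag=""):
    print(tag,"t",round(robot.current_time_s(),2),"p",np.round(robot.current_tool_pos(),4),"yaw",round(robot.current_eef_rot()[2],2),"F",np.round(robot.current_contact_force(),1),"gap",round(robot.current_finger_gap(),3))
E
python3 - <<'E'
from h import *
x,y,a=.5238,.3228,-16.4
fingers.gripper_to(.6,60); st("open")
robot.move_to([x,y,.09],[180,0,a]); st()
print(robot.line_to([x,y,.025],velocity=.08,f_stop=8)); st("down")
fingers.gripper_to(.0,60); st("grip")
robot.line_to([x,y,.15],velocity=.1); st("lift")
snap("held_cal")
E
```

```text
open t 6.28 p [ 0.4603 -0.1889  0.15  ] yaw 5.26 F [ 0.2  0.8 -0.1] gap 0.6
 t 8.17 p [0.5248 0.3207 0.0904] yaw -16.57 F [-0.2 -0.6  0.1] gap 0.598
False
down t 9.13 p [0.5244 0.3229 0.0255] yaw -16.4 F [ 0.4 -0.8  0.2] gap 0.599
grip t 9.48 p [0.5244 0.3231 0.026 ] yaw -16.39 F [-0.4 -0.   3.8] gap 0.279
lift t 10.88 p [0.5232 0.3226 0.1491] yaw -16.4 F [ 0.6 -0.3 -2.2] gap 0.289
```

View pics/held_cal.png

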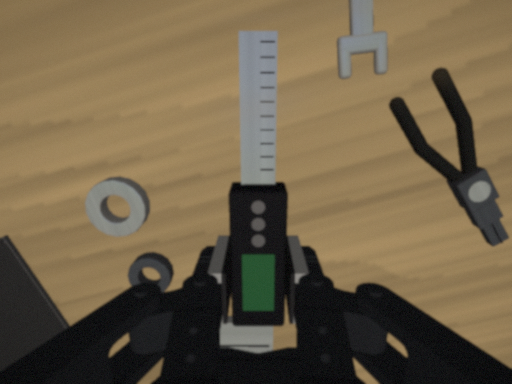

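```bash
python3 -c "
from z import zoom
zoom('held_cal',200,15,320,215,3,'z6');zoom('held_cal',200,170,320,370,3,'z7')
import cv2,numpy as np
cv2.imwrite('pics/z67.png',np.hstack([cv2.imread('pics/z6.png'),cv2.imread('pics/z7.png')]))"
```

```text
(no output)
```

View pics/z67.png

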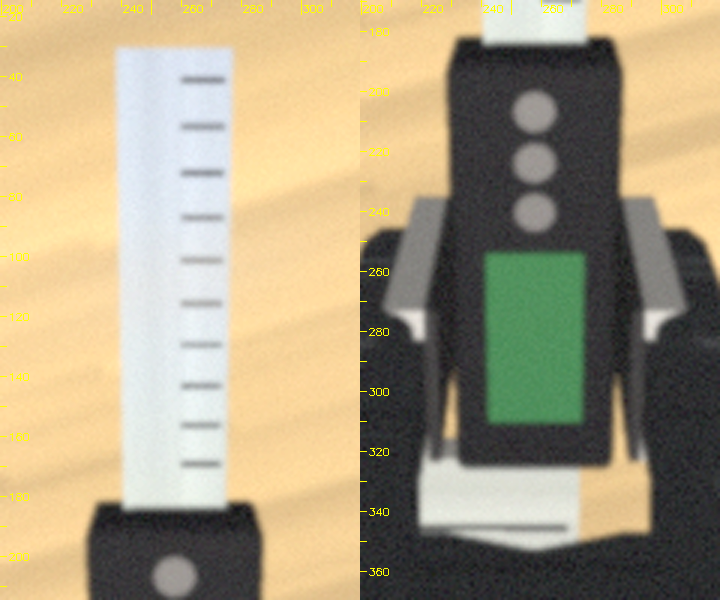

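```bash
python3 - <<'E'
from fit import *
K,_=cam_wc("top"); c=vision.calibration("wrist")
cam=(c["mtx"],np.linalg.inv(c["T_tool_cam"]))  # tool frame
px=np.array([(238.2,30.2),(277.2,30.2),(228.5,192.8),(286.5,192.8),(232.5,324.8),(282.8,324.8)])
M=[(100,8,6),(100,-8,6),(35,13,18),(35,-13,18),(-35,13,18),(-35,-13,18)]
def pts(q,b=0):
    P=np.array(M,float); 
    P=P/1000
    Rr=rot([0,q[4],q[2]]); Q=P@Rr.T
    Q=Q*[1,-1,-1]   # obj axes -> tool axes
    return Q+[q[0],q[1],q[3]]
for fixp in (0,1):
    f=lambda q:(proj(pts(np.r_[q[:4],0 if fixp else q[4]]),cam)-px).ravel()
    r=least_squares(f,[0,0,0,.025,0],x_scale=[.01,.01,1,.01,1])
    print(r.x.round(4),r.fun.reshape(-1,2).round(1).tolist())
E
```

```text
[-4.0000e-04  6.0000e-04  2.5000e-02  2.7300e-02 -1.9226e+00] [[-0.4, 0.2], [0.3, 0.2], [-1.0, -0.1], [1.2, -0.1], [-0.8, -0.2], [0.7, -0.2]]
[-0.0005  0.0006  0.0262  0.0269  0.    ] [[0.0, 1.0], [-0.1, 1.0], [-0.8, -1.9], [1.0, -1.9], [-1.1, 1.0], [0.9, 1.0]]
```

```bash
python3 - <<'E'
from h import *
x,y,a=.5095,-.1853,5.3
robot.move_to([x,y,.12],[180,0,a]); st()
robot.line_to([x,y,.055],[180,0,a],velocity=.1); robot.pause(.2); st("above"); snap("ins_cal")
print(robot.line_to([x,y,.034],velocity=.03,f_stop=6)); st("down")
snap("ins_cal2")
E
```

```text
t 12.78 p [ 0.5103 -0.1838  0.1199] yaw 5.44 F [ 0.4  0.6 -2.4] gap 0.279
above t 13.78 p [ 0.5101 -0.1856  0.0557] yaw 5.3 F [ 0.6 -0.3 -1.9] gap 0.282
True
down t 14.38 p [ 0.5093 -0.1848  0.0384] yaw 5.31 F [ 1.1 -1.3 -1.6] gap 0.28
```

View pics/ins_cal.png

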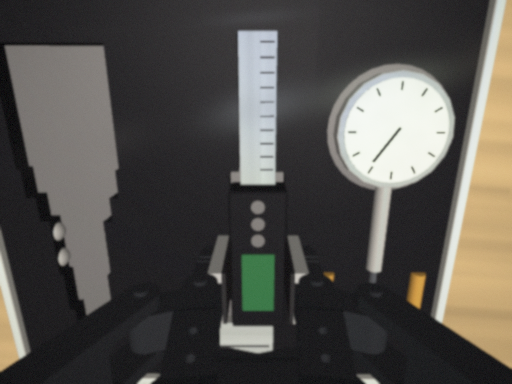

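View pics/ins_cal2.png

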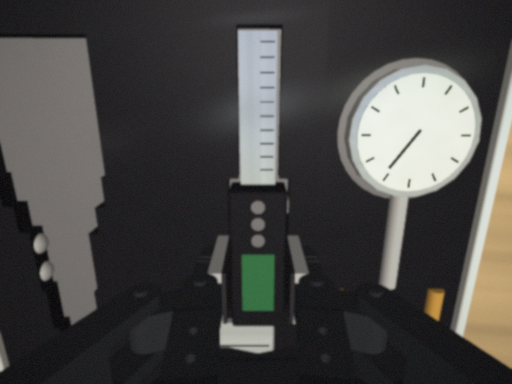

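```bash
cat >> h.py <<'E'
def press(x,y,a,fs=22):
    fingers.gripper_to(0,40); st("shut")
    robot.line_to([x,y,.055],[180,0,a],velocity=.1)
    print(robot.line_to([x,y,.036],velocity=.02,f_stop=fs)); st("pressed")
    robot.line_to([x,y,.06],velocity=.1)
E
python3 - <<'E'
from h import *
x,y,a=.5095,-.1853,5.3
fingers.gripper_to(.5); st("open")
robot.line_to([x,y,.09],[180,0,a],velocity=.12)
press(x,y,a); robot.move_to(*hover(.5092,-.1859,5.2)); st(); snap("after_cal")
E
```

```text
open t 14.74 p [ 0.5084 -0.1843  0.0385] yaw 5.32 F [-0.6  0.  -0.2] gap 0.496
shut t 15.81 p [ 0.5094 -0.1853  0.0898] yaw 5.29 F [ 0.2 -0.2  0.4] gap -0.001
True
pressed t 16.98 p [ 0.5101 -0.1855  0.0432] yaw 5.31 F [-0.1 -0.5  4.8] gap -0.001
 t 17.8 p [ 0.4595 -0.19    0.1502] yaw 5.19 F [ 0.2  0.9 -0.3] gap -0.002
```

View pics/after_cal.png

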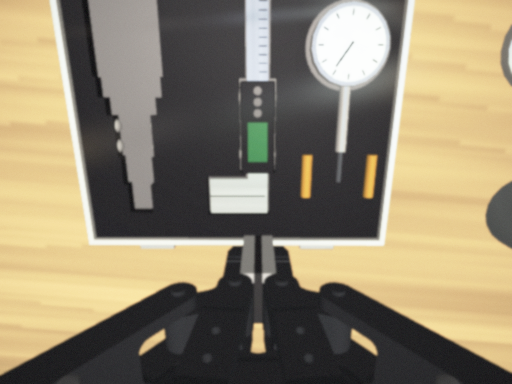

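```bash
python3 - <<'E'
from h import *
from z import zoom
x,y,a=.4694,.1474,18.65
fingers.gripper_to(.6,60)
robot.move_to([x,y,.09],[180,0,a]); st()
print(robot.line_to([x,y,.025],velocity=.08,f_stop=8)); st("down")
fingers.gripper_to(.0,60); st("grip")
robot.line_to([x,y,.15],velocity=.1); st("lift")
snap("held_pl"); zoom("held_pl",180,0,340,380,1.57,"z8"); zoom("held_pl",200,190,320,370,3.3,"z9")
import numpy as np
cv2.imwrite('pics/z89.png',np.hstack([i[:594] for i in [cv2.imread('pics/z8.png'),cv2.imread('pics/z9.png')]]))
E
```

```text
t 19.68 p [0.4702 0.1455 0.0905] yaw 18.48 F [ 0.1 -0.2 -0.2] gap 0.601
False
down t 20.65 p [0.4699 0.1474 0.0254] yaw 18.65 F [-0.5 -0.7 -0.8] gap 0.598
grip t 21.0 p [0.4699 0.1477 0.0258] yaw 18.66 F [-1.9  0.7  6.1] gap 0.284
lift t 22.4 p [0.4688 0.1473 0.1493] yaw 18.65 F [ 0.3  0.9 -3.1] gap 0.286
```

View pics/z89.png

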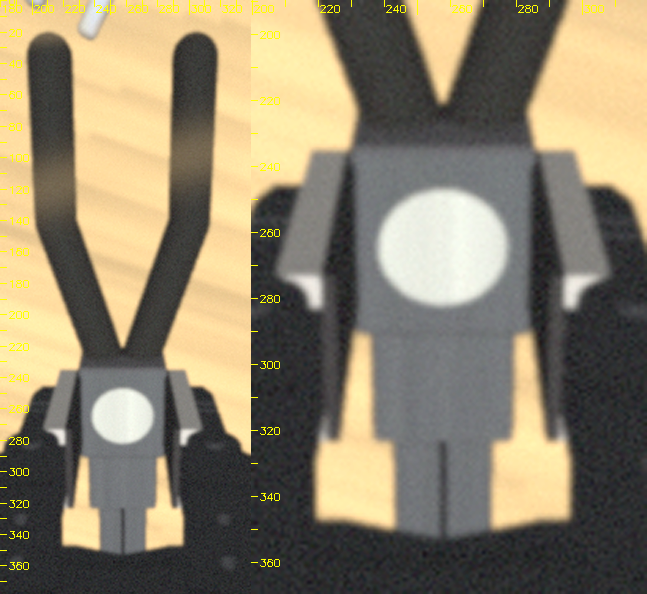

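```bash
python3 - <<'E'
from fit import *
c=vision.calibration("wrist"); cam=(c["mtx"],np.linalg.inv(c["T_tool_cam"]))
px=np.array([(231,234),(286.5,234),(231.6,290.4),(284.7,290.4),(256.9,19.2)])
P=np.array([(15,13,18),(15,-13,18),(-15,13,18),(-15,-13,18),(104,0,12)])/1000
def pts(q): return (P@rot([0,q[4],q[2]]).T)*[1,-1,-1]+[q[0],q[1],q[3]]
for fp in (0,1):
    f=lambda q:(proj(pts(np.r_[q[:4],0 if fp else q[4]]),cam)-px).ravel()
    r=least_squares(f,[0,0,0,.025,0],x_scale=[.01,.01,1,.01,1])
    print(r.x.round(4),r.fun.reshape(-1,2).round(1).tolist())
E
```

```text
[-0.0016  0.0013  0.3335  0.0286 -1.2248] [[-1.2, 0.2], [0.2, -0.1], [0.2, -0.0], [0.6, -0.3], [0.3, 0.1]]
[-0.0016  0.0013  0.3332  0.0281  0.    ] [[-1.3, -0.3], [0.2, -0.6], [0.0, 0.4], [0.7, 0.2], [0.3, 0.4]]
```

```bash
python3 - <<'E'
from h import *
x,y,a=.4942,-.0883,5.0
robot.move_to([x,y,.12],[180,0,a]); st()
robot.line_to([x,y,.050],[180,0,a],velocity=.1); robot.pause(.25); st("above"); snap("ins_pl")
im=cv2.imread("pics/ins_pl.png"); im=cv2.convertScaleAbs(im,alpha=1.8,beta=25)
cv2.imwrite("pics/ins_plb.png",cv2.resize(im[:,120:390],None,fx=1.56,fy=1.56,interpolation=cv2.INTER_CUBIC))
E
```

```text
t 23.4 p [ 0.4946 -0.0862  0.1197] yaw 5.14 F [-0.2  1.2 -3. ] gap 0.281
above t 24.5 p [ 0.4947 -0.0884  0.0506] yaw 5.0 F [ 0.  -0.2 -1.9] gap 0.283
```

View pics/ins_plb.png

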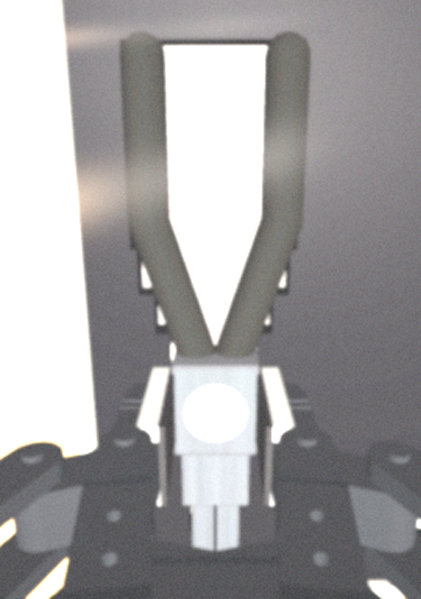

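```bash
python3 - <<'E'
from z import zoom
zoom("ins_pl",190,10,320,60,6,"z10")
from h import *
im,cam=load("ins_pl")
for z in (.008,.018):
    for x in (.105,.1055,.1065): print(z,x,proj(obj([(x,0,0)],(.4932,-.089,5.1,z)),cam).round(1))
    for y in (.0265,-.0265): print(z,y,proj(obj([(.06,y,0)],(.4932,-.089,5.1,z)),cam).round(1))
p=np.load("pics/ins_pl.npz")["p"]
print(p,proj(obj([(.104,0,.012)],(p[0],p[1],5.0,p[2]-.0265)),cam).round(1))
E
```

```text
0.008 0.105 [[256.7  30.2]]
0.008 0.1055 [[256.7  29. ]]
0.008 0.1065 [[256.7  26.6]]
0.008 0.0265 [[205.1 127. ]]
0.008 -0.0265 [[308.5 126.9]]
0.018 0.105 [[256.6  25.8]]
0.018 0.1055 [[256.6  24.6]]
0.018 0.1065 [[256.6  22.1]]
0.018 0.0265 [[201.9 129. ]]
0.018 -0.0265 [[311.7 128.8]]
[ 0.49469062 -0.08837212  0.05056443] [[255.6  14.8]]
```

View pics/z10.png

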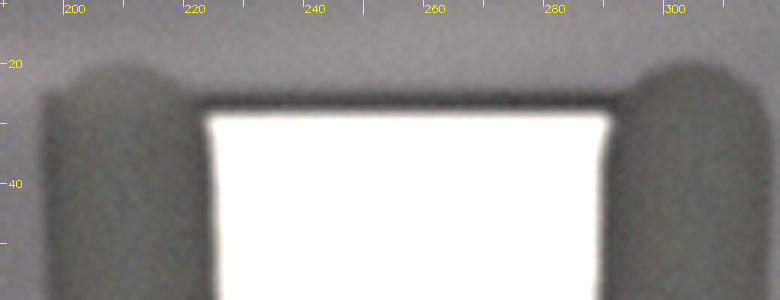

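```bash
python3 - <<'E'
from h import *
x,y,a=.4942,-.0883,5.0
print(robot.line_to([x,y,.034],velocity=.03,f_stop=6)); st("down"); snap("ins_pl2")
E
```

```text
True
down t 24.97 p [ 0.4941 -0.0878  0.0384] yaw 5.01 F [ 1.   0.1 -1.7] gap 0.283
```

View pics/ins_pl2.png

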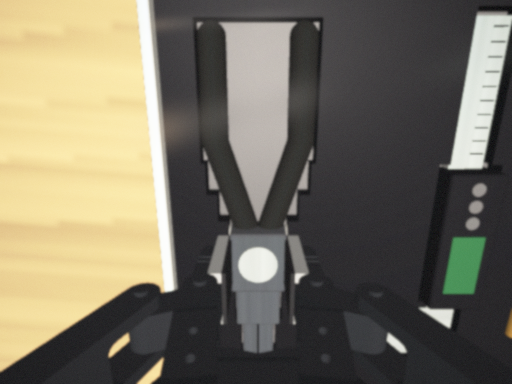

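Stopped at the same height as the caliper did (.0384), and the handles lie inside the bay, so the pliers are resting on the balls. Next: release, press, re-press the caliper as a check, and look.

```bash
python3 - <<'E'
from h import *
x,y,a=.4942,-.0883,5.0
fingers.gripper_to(.45); st("open")
robot.line_to([x,y,.09],[180,0,a],velocity=.12)
press(x,y,a)
robot.line_to([.5095,-.1853,.075],[180,0,5.3],velocity=.15)
press(.5095,-.1853,5.3)
robot.move_to([.45,-.13,.19],[180,0,5.2]); st(); robot.pause(.2); snap("final")
im=vision.grab_frame("side"); cv2.imwrite("pics/side1.png",im[:,:,::-1])
im=vision.grab_frame("top"); cv2.imwrite("pics/top1.png",im[:,:,::-1])
a=cv2.imread("pics/side1.png")[130:220,180:340]; cv2.imwrite("pics/side1z.png",cv2.resize(a,None,fx=5,fy=5,interpolation=cv2.INTER_CUBIC))
E
```

```text
open t 25.31 p [ 0.4932 -0.0875  0.0386] yaw 5.02 F [ 0.6 -1.1  0.3] gap 0.452
shut t 26.33 p [ 0.494  -0.0883  0.0897] yaw 5.0 F [0.6 0.  0.8] gap -0.001
True
pressed t 27.5 p [ 0.4948 -0.0884  0.0432] yaw 5.01 F [-1.5  0.6  5.4] gap -0.005
shut t 28.85 p [ 0.5095 -0.1838  0.0747] yaw 5.41 F [-0.2 -0.6 -0.1] gap 0.002
True
pressed t 29.87 p [ 0.5095 -0.1853  0.0432] yaw 5.31 F [-0.8  0.2  4.4] gap 0.003
 t 30.85 p [ 0.45   -0.1294  0.1892] yaw 5.25 F [ 0.   0.3 -1.4] gap -0.002
```

View pics/final.png

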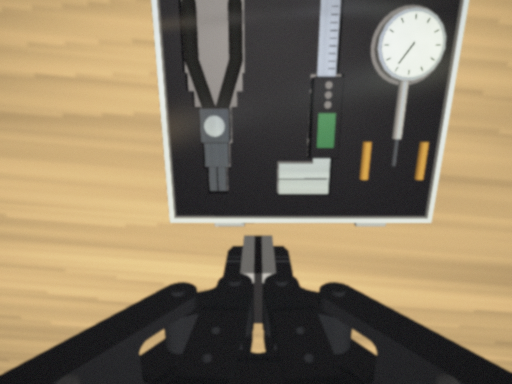

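View pics/side1z.png

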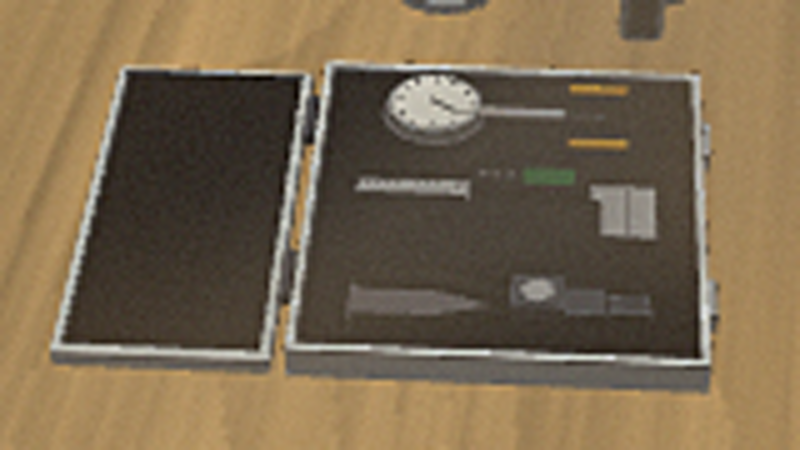

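View pics/top1.png

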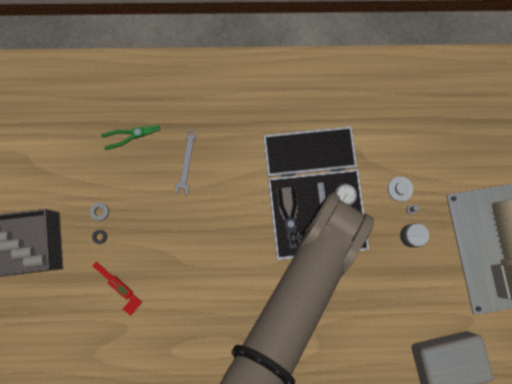

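```bash
python3 - <<'E'
from h import *
workorder.close_job(); st()
E
```

```text
the job is handed in; nothing more can be done
the job is handed in; nothing more can be done
```

Both tools are back in their cutouts, right way up and pressed home, and the job was handed in after about 31 s of the 62 s allowed.

I gripped each tool by its block, set it in its own cutout until it rested on the sprung balls, then let go and pushed down with shut fingers.

- **Seating:** Each push was set to stop at a 22 N rise in force. Both stopped with the fingertips at z = 26.2 mm; the block top when home should be at 26 mm. A second push on the caliper stopped at the same height.
- **Force readings:** The force read after each push was only about 5 N. The stop at full force therefore rests on the trigger firing and the matching heights, not on a force reading.
- **Pictures:** The last wrist and side views show both tools in their cutouts. In the top view the wrench, bearing, collar, bolt, flange, tin and the red and green look-alikes appear where they were at the start. I judged this by eye and did not measure it.
- **Disagreement:** For the pliers, the camera put the position in the grip about 1.6 mm off along their length. I corrected the placing by 1.0 mm, the arm settled about 0.5 mm further along, and they went in cleanly.

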